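# Gate the slide reader's carriage handle home

## Task

The slide reader's red handle stands in the long leg of its L-shaped slot. Push it with the fingers along the long leg to the corner, then push it round the corner into the short leg, fully home at the green mark, so that the slide tray is locked under the reader head. Only push the handle, never grip it between the fingers; leave the things that stand around where they are and stay clear at the end.

Things in the scene. Friction and masses are not known exactly. Their poses are not given: they have to be found in the camera images.
- reader: slide reader, a low white box fixed to the worktop, its x from -60 to +108 mm, its y from -115 to +115 mm; origin on the worktop. The deck is 35 mm high; only the handle and the grey head rise above it. An L-shaped slot, 18 mm wide, runs along the reader's +y for 110 mm (long leg), then along its +x for 45 mm (short leg). The reader is turned up to 0.5 rad either way about z.
- post (a point): centre of the handle's post, 65 mm above the worktop; moves with it. The post is upright, square, 30 mm across over its four red pads (18 mm wide, 47 to 83 mm above the worktop), top at 89 mm; its faces look along the reader's x and y. It only slides: it cannot turn, tip or be lifted. About 2 mm of play. Its foot is a washer 30 mm across, reaching 40 mm above the worktop.
- corner (a point): middle of the slot's corner, at the reader's x -20, y +55 mm, on the deck top (35 mm high): the post stands above it when the long leg is done. The long leg starts at y -55 mm (yellow dot beside it)
- notch_end (a point): end of the short leg, at the reader's x +25, y +55 mm, on the deck top: the post stands above it when fully home. A green bar lies just beyond it
- carriage (a joint): travel of the handle (and slide tray) along the long leg, m, towards the reader's +y: 0 at the yellow end, 0.110 at the corner (stop at 0.112). Starts from 0 to 0.035. About 2 N of friction plus 12 N per m/s; no spring, stays where left. The slot's inside edge blocks the short leg until about 0.107, then keeps the carriage there
- follower (a joint): travel of the handle along the short leg, m, along the reader's +x: 0 in the long leg, 0.045 (stop at 0.047) fully home. About 2 N of friction plus 12 N per m/s, no spring
- pad_near: red pad on the post's -x face (reader's axes), 5 mm thick; origin at its centre, 12.5 mm from the post's axis, 65 mm above the worktop
- pad_far: the same on the post's +x face
- pad_right: the same on the post's -y face
- pad_left: the same on the post's +y face
- specimen_cup: bystander: specimen cup with a yellow lid, 55 mm across, 59 mm high, standing beyond the reader's +y end; origin at its underside
- slide_packet: bystander: blue and white packet of slides, 31 x 83 x 57 mm high, beyond the reader's -y end; origin at its underside
- lancet_box: bystander: white and green carton, 48 x 75 x 40 mm high, on the robot's side of the reader; origin at its underside
- stain_bottle: bystander: small purple bottle with a white cap, 40 mm across, 102 mm high, on the far side of the reader; origin at its underside
- head (a point): middle of the grey reader head's top, 60 mm above the worktop; the head is fixed, 42 mm (reader's x, 66 to 108 mm) by 112 mm (its y, 0 to 112 mm)

How it is judged (in metres and radians):
On the way:
1. the handle has been pushed to the corner: at least 100 mm along the long leg, not yet 12 mm into the short leg (value of joint carriage above 0.1 m and value of joint follower below 0.012 m).
At the end, for the whole second after the job is handed in: the handle rests at the end of the short leg: at least 40 mm of its 45 mm into it (carriage beyond 104 mm), at rest; the four bystanders within 20 mm of where they stood (value of joint carriage above 0.104 m and value of joint follower above 0.04 m and velocity of joint follower between -0.005 and 0.005 m/s and velocity of joint carriage between -0.005 and 0.005 m/s and distance of each of specimen_cup, slide_packet, lancet_box, stain_bottle from where it was at the start of the episode below 0.02 m); the robot touches nothing.
It fails at once if the handle is gripped: the fingers press on two opposite pads at once, over 1 N each ((contact force between the fingers and pad_near above 1 N and contact force between the fingers and pad_far above 1 N) or (contact force between the fingers and pad_left above 1 N and contact force between the fingers and pad_right above 1 N)).
It fails at once if a bystander is lifted, carried or shoved more than 20 mm (distance of any of specimen_cup, slide_packet, lancet_box, stain_bottle from where it was at the start of the episode above 0.02 m).
It fails at once if a bystander is tipped over (angle between any of specimen_cup, slide_packet, lancet_box, stain_bottle's own z axis and vertical above 0.4 rad).
It also fails if it takes over 43 s, if anything falls off the work surface, if the arm or the gripper's body presses on something with over 40 N, if the wrist force passes 120 N, or if a joint passes its speed limit or range.

## Robot

A 6-joint arm with a two-finger parallel gripper is mounted at the origin on a cart in front of the work surface, level with it; the furniture and walls round the work are solid. World frame = base frame: x ahead of the robot, y to its left, z up, the work surface at z = 0. Lengths are in mm, angles in rad, forces in N, time in s.
With the tool pointing down it reaches from about 350 to 950 mm from the base axis. Payload 17.4 kg.
Tool frame: the origin (TCP) lies at the very end of the fingers, on their centre line; the grasp point (between the pads) lies r.tcp_to_grasp behind it (r.tcp_to_grasp is the distance from the TCP to the grasp point, in mm); z points along the fingers, y is the line along which they close (so a half turn about z gives the same grasp; the last joint's range is limited). The gripper opens to 93 mm and grips with 3 to 60 N. Pads are 15 mm wide; open, the fingers measure 128 mm over their backs; the gripper's body (75 mm by 188 mm) begins 65 mm behind the grasp point.
Start: joints at [-0.038, 0.116, 1.442, -0, 1.584, -0.038], TCP at [675.005, -0.009, 218.646] pointing down, gripper open.
Joint ranges: [-2.83, 2.83], [-0.83, 2.19], [0.07, 2.5], [-1.14, 4.28], [0.01, 3], [-2.97, 2.97]. Speed limits (rad/s): [1.89, 1.89, 2.22, 3.14, 3.14, 3.14].

## Interface

Orientations are given as [roll, pitch, yaw] about the fixed x, y, z axes, in that order (R = Rz(yaw) Ry(pitch) Rx(roll)).
In Python, from bench import read_state, eyes, ticket, models, r gives the robot as it stands. The module is installed in compiled form; this text tells all that it offers.
- The arm moves only by the tool move_arm, never from a script. Its argument "commands" is text: rows parted by semicolons, each of 7 numbers parted by spaces: the shift along the tool's x, y, z in normalised numbers (1 is 300 mm), then the turn, a rotation vector about the tool's x, y, z in a scale on which 1.0 is pi rad, then the finger opening in mm, from 0 to 93. A call has 1 to 20 rows; each row is the pose to reach, as a shift and turn from the pose commanded when the call began, along the tool's axes at that moment; what a row does not reach only later rows make up. A row lasts 1/8 s, in which the tool goes at most 62.5 mm and 10.7 degrees, less where a joint would pass 70% of its speed; a pose out of reach is approached as far as the arm can. A shift or turn number past 1, either way, is cut back to 1. A call with a gripper value outside its range is refused whole. The fingers move at their own pace and stop on an object; "grip_force" is the grip in N (left out, the last holds). Time passes only in rows, so rows that repeat a pose let the fingers close. It gives the time, the measured TCP pose, the force, the opening and the grip force at its end, in the units of the state.
- read_state(): the state, without advancing time (a new reading comes with each control period).
- eyes.grab_frame(name): name is "scene" or "side" or "wrist"; returns the picture (480x640x3 uint8, red, green, blue); there is no depth.
- eyes.camera_info(name): a dict with "fx", "fy", "cx", "cy" (pixels), "world_to_cam" (4x4, takes a point from world to camera coordinates); the wrist camera has in their place "tool_from_camera" (4x4, takes a point from camera to tool coordinates, whose origin is the TCP and whose axes are the flange's). Camera axes: x right, y down, z forward; pixel columns grow to the right and rows downward; lengths in mm; the calibration is good to about 2 mm. The wrist camera is an equidistant fisheye: a pixel r from the principal point sees the ray r / f radians off the axis. A picture is of the moment at which its call begins: read the wrist's pose just before it. camera_info takes no time and is no camera call.
- ticket.job_done(): hands the job in; it is judged then, once.
Trained networks look in the newest picture that a camera, given by its name, has taken for a name from the list of things; names that differ only in an ending like _2 or _b are one class to them, and where a whole thing is asked for, a point or a joint stands for the part that bears it (a point fixed in the world has none). Each returns a list of dicts, best first, with "conf" (0 to 1); they miss things now and then, are a little off and sometimes report something else, mostly with a low value. They report only what shows in the picture. A call takes as long as a camera call.
- models.trace(target, camera): "pixels" (480x640 bool, what is visible of it) and "box" ([centre column, centre row, width, height] in pixels, round what is visible of it).
The state is a dict: "time_s": time; "joints": joint angles; "joint_vel": joint speeds; "joint_torque": joint torques, N m; "eef_pos": TCP position; "ee_rot": TCP orientation; "force": force on the tool from outside, world axes, zero at the start; "moment": the same for the moment, N m; "width": finger opening in mm; "gripper_force": force on a finger pad.
Only numpy, scipy, OpenCV 4.12 (cv2) and the standard library are available. Lean on these libraries where they do the work, as an engineer would, in place of code of your own. Each camera call takes 0.05 s, during which the arm holds its last target. There are 200 camera calls.

## Working session

There is one attempt and no reset: what is moved stays moved. The work goes in short steps, Python scripts to look and compute and a tool call to move; the robot and the scene stay as the last step left them, time stands still between calls to the robot, and variables do not carry over. Pictures are saved under pics/ and viewed, at most 10 in all, crops included, and the job is handed in when it is done.

Besides the shell and the picture viewer there is one more tool, called after ">>>" in YAML: its name, and indented under it one key for each argument. move_arm: Moves the arm, as the interface text tells. Its arguments: {"type":"object","properties":{"commands":{"type":"string"},"grip_force":{"type":"number"}},"required":["commands"]}

```bash
mkdir -p pics; python3 - <<'E'
from bench import read_state, eyes, models, r
import cv2,numpy as np
s=read_state();print(s['time_s'],s['eef_pos'],s['ee_rot'],s['width'],r.tcp_to_grasp)
ims=[]
for c in("scene","side"):
    im=eyes.grab_frame(c);cv2.imwrite(f"pics/{c}0.png",im[...,::-1])
    i=eyes.camera_info(c);print(c,i)
    for t in("post","pad_near","reader","head","specimen_cup","slide_packet","lancet_box","stain_bottle"):
        d=models.trace(t,c)
        print(t,[(round(x['conf'],2),np.round(x['box'],1).tolist()) for x in d[:2]])
print(eyes.camera_info("wrist"))
E
```

```text
0.0 [ 6.74812836e+02 -3.82902087e-03  2.17949453e+02] [-3.14053362e+00 -2.74398686e-06  1.57076260e+00] 92.7813157904933 18.8
scene {'fx': 472.7389470612865, 'fy': 472.7389470612865, 'cx': 319.57198641631004, 'cy': 243.31547626057892, 'world_to_cam': array([[ 7.55857921e-01, -6.54357477e-01, -2.22507147e-02,
        -4.17988457e+02],
       [-4.04423379e-01, -4.39889866e-01, -8.01834544e-01,
         2.99502818e+02],
       [ 5.14898565e-01,  6.15071701e-01, -5.97131702e-01,
         5.71887611e+02],
       [ 0.00000000e+00,  0.00000000e+00,  0.00000000e+00,
         1.00000000e+00]])}
post [(0.97, [291.9, 271.9, 23.8, 38.6]), (0.61, [282.1, 269.5, 5.8, 20.6])]
pad_near [(0.46, [283.4, 271.6, 3.4, 23.0]), (0.27, [384.1, 262.2, 27.5, 59.1])]
reader [(0.88, [318.6, 270.9, 123.9, 115.7])]
head [(0.84, [320.5, 270.0, 120.7, 118.6])]
specimen_cup [(0.56, [265.1, 215.4, 27.2, 36.2])]
slide_packet [(0.94, [290.4, 348.4, 41.1, 68.5])]
lancet_box [(0.95, [231.2, 286.1, 33.3, 45.6])]
stain_bottle [(0.69, [383.9, 262.1, 23.3, 53.3])]
side {'fx': 442.58525950161743, 'fy': 442.58525950161743, 'cx
[... 652 characters left out ...]
, 39.1, 45.8])]
slide_packet [(0.6, [314.8, 264.1, 135.0, 81.9]), (0.57, [394.0, 239.9, 24.2, 38.1])]
lancet_box [(0.9, [385.7, 280.9, 44.2, 42.4])]
stain_bottle [(0.8, [281.2, 219.8, 17.9, 37.7]), (0.32, [315.2, 263.4, 137.1, 77.1])]
{'fx': 371.64829954431775, 'fy': 371.64829954431775, 'cx': 327.6820445088009, 'cy': 239.66768586029914, 'tool_from_camera': array([[-4.46757827e-04, -9.69012102e-01, -2.47012848e-01,
         6.77864011e+01],
       [ 9.99999891e-01, -3.98729958e-04, -2.44455395e-04,
         1.45735494e+00],
       [ 1.38388814e-04, -2.47012930e-01,  9.69012174e-01,
        -1.65716649e+02],
       [ 0.00000000e+00,  0.00000000e+00,  0.00000000e+00,
         1.00000000e+00]])}
```

View pics/scene0.png

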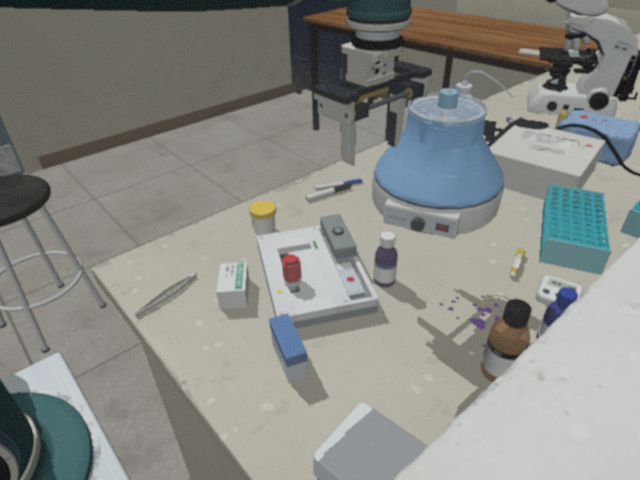

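View pics/side0.png

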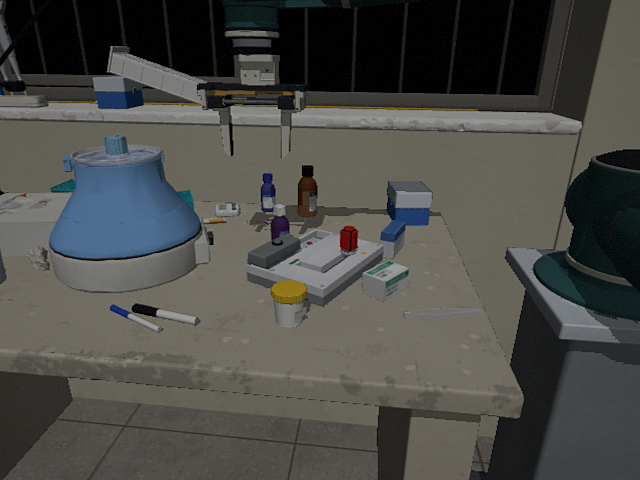

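The scene view shows the reader around (318,271), with the red post at (292,270). The cup is at (263,215), lancet box (232,286), packet (289,348) and bottle (386,260). The side view agrees, with the post at (349,239). Next I fit the reader pose to both views.

```bash
cat > h.py <<'E'
from bench import read_state, eyes, models
import cv2,numpy as np
from scipy.optimize import minimize,least_squares
def proj(i,P):
    P=np.atleast_2d(P);p=P@i['world_to_cam'][:3,:3].T+i['world_to_cam'][:3,3]
    return np.c_[i['fx']*p[:,0]/p[:,2]+i['cx'],i['fy']*p[:,1]/p[:,2]+i['cy']]
def box(x0,x1,y0,y1,z0,z1): return np.array([[x,y,z] for x in(x0,x1) for y in(y0,y1) for z in(z0,z1)],float)
def W(q,P): # reader->world
    c,s=np.cos(q[2]),np.sin(q[2]);P=np.atleast_2d(np.array(P,float))
    return np.c_[q[0]+c*P[:,0]-s*P[:,1],q[1]+s*P[:,0]+c*P[:,1],P[:,2]]
def tri(uvs):
    """uvs: {cam:(u,v)}"""
    f=lambda X:np.concatenate([proj(eyes.camera_info(c),X)[0]-u for c,u in uvs.items()])
    s=least_squares(f,[600,0,50]);return s.x,np.abs(s.fun).max()
E
cat > fit.py <<'E'
from h import *
I={c:eyes.camera_info(c) for c in("scene","side")};M={};ims={};red={}
for c in I:
    im=eyes.grab_frame(c);ims[c]=im
    M[c]=models.trace("reader",c)[0]['pixels']
    hsv=cv2.cvtColor(im,cv2.COLOR_RGB2HSV)
    m=(((hsv[...,0]<6)|(hsv[...,0]>174))&(hsv[...,1]>150)&(hsv[...,2]>70)).astype(np.uint8)
    n,l,st,ce=cv2.connectedComponentsWithStats(m);k=1+st[1:,4].argmax();red[c]=(l==k)
    print(c,'red',st[k],ce[k],'mask',M[c].sum())
S=4
def sil(i,parts,shape):
    o=np.zeros((480*S//2,640*S//2),np.uint8)
    for P in parts:
        h=cv2.convexHull((proj(i,P)*S/2*16).astype(np.int32));cv2.fillConvexPoly(o,h,255,shift=4)
    return cv2.resize(o,(640,480),interpolation=cv2.INTER_AREA)/255.
def iou(a,m): return np.minimum(a,m).sum()/np.maximum(a,m).sum()
def cost(p,full=False):
    q=p[:2].tolist()+[p[2]/200];k=p[3];v=[]
    for c in I:
        b=[W(q,box(-60,108,-115,115,0,35)),W(q,box(66,108,0,112,35,60))]
        po=[W(q,box(-20-15,-20+15,-55+k-9,-55+k+9,47,83)),W(q,box(-29,-11,-70+k,-40+k,47,83)),W(q,box(-30,-10,-65+k,-45+k,83,89))]
        a=sil(I[c],po,0);A=sil(I[c],b+po,0)
        v+=[iou(A,(M[c]|red[c])*1.),iou(a,red[c]*1.)]
    return v if full else -(2*v[0]+2*v[2]+v[1]+v[3])
x0,e=tri({c:np.array(np.nonzero(red[c])).mean(1)[::-1] for c in I});print('post tri',x0,e)
best=None
for yaw in(-.4,-.2,0,.2,.4):
    c0=W([0,0,yaw],[-20,-40,0])[0]
    p0=np.array([x0[0]-c0[0],x0[1]-c0[1],yaw*200,15])
    s=minimize(cost,p0,method='Nelder-Mead',options=dict(initial_simplex=p0+np.vstack([np.zeros(4),np.eye(4)*12]),maxiter=250))
    if best is None or s.fun<best.fun: best=s
p=best.x;q=[p[0],p[1],p[2]/200];print('q',np.round(q,3),'carr',p[3],cost(p,True))
print('post',W(q,[-20,-55+p[3],65]),'corner',W(q,[-20,55,35]),'end',W(q,[25,55,35]))
np.save('q.npy',np.r_[q,p[3]])
for c in I:
    for t in("specimen_cup","slide_packet","lancet_box","stain_bottle"): pass
out=[]
for c,(u,v) in(("scene",(320,270)),("side",(316,260))):
    f=5;x,y=u-80,v-58
    im=cv2.resize(ims[c][y:y+116,x:x+160],None,fx=f/2,fy=f/2,interpolation=cv2.INTER_CUBIC)[...,::-1].copy()
    for poly,z in(([(-60,-115),(108,-115),(108,115),(-60,115)],35),([(66,0),(108,0),(108,112),(66,112)],60),([(-29,-64),(-11,-64),(-11,46),(34,46),(34,64),(-29,64)],35)):
        pp=((proj(I[c],W(q,[(a,b,z) for a,b in poly]))-[x,y]+.5)*f/2).astype(np.int32);cv2.polylines(im,[pp],True,(255,0,255),1)
    out.append(im)
cv2.imwrite("pics/fit.png",np.hstack(out))
E
python3 fit.py
```

```text
scene red [287 256   6   4   9] [289.11111111 256.77777778] mask 9537
side red [340 229  10  21 174] [344.68390805 239.97701149] mask 6663
post tri [507.43214046  27.25066167  71.88461372] 1.3702894502262097
q [ 5.33223e+02  3.23920e+01 -4.63000e-01] carr 28.032659378690404 [np.float64(0.9535573177046595), np.float64(0.017313959804454104), np.float64(0.886174990799005), np.float64(0.3924846747870393)]
post [[503.28980533  17.18465922  65.        ]] corner [[539.86965484  90.53695665  35.        ]] end [[580.14000348  70.45465051  35.        ]]
```

View pics/fit.png

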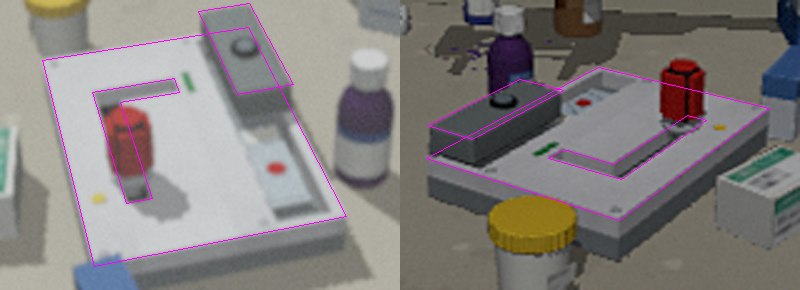

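The reader fit matches the deck, slot and head edges in both views. The red segmentation was too strict, so I redo it to get the post position with the pose held fixed, along with rough bystander positions.

```bash
cat > post.py <<'E'
from h import *
q=np.load('q.npy')[:3];uv={}
for c in("scene","side"):
    im=eyes.grab_frame(c);hsv=cv2.cvtColor(im,cv2.COLOR_RGB2HSV)
    m=(((hsv[...,0]<8)|(hsv[...,0]>172))&(hsv[...,1]>110)&(hsv[...,2]>50)).astype(np.uint8)
    g=proj(eyes.camera_info(c),W(q,box(-45,50,-80,80,40,89)));lo,hi=g.min(0).astype(int),g.max(0).astype(int)
    k=np.zeros_like(m);k[lo[1]:hi[1],lo[0]:hi[0]]=m[lo[1]:hi[1],lo[0]:hi[0]]
    n,l,st,ce=cv2.connectedComponentsWithStats(k);j=1+st[1:,4].argmax();b=st[j];uv[c]=b[:2]+b[2:4]/2-.5;print(c,b)
X,e=tri(uv);c,s=np.cos(q[2]),np.sin(q[2]);d=X[:2]-q[:2]
print('post world',X,'err',e,'reader xy',c*d[0]+s*d[1],-s*d[0]+c*d[1])
E
python3 post.py; python3 - <<'E'
from h import *
q=np.load('q.npy')[:3];H=dict(specimen_cup=59,slide_packet=57,lancet_box=40,stain_bottle=102)
for t,h in H.items():
    uv={}
    for c in("scene","side"):
        eyes.grab_frame(c);D=[d for d in models.trace(t,c) if d['box'][2]<80]
        uv[c]=D[0]['box'][:2]
    X,e=tri(uv);c,s=np.cos(q[2]),np.sin(q[2]);d=X[:2]-q[:2]
    print(t,np.round(X),round(e,1),'reader',c*d[0]+s*d[1],-s*d[0]+c*d[1])
E
```

```text
scene [282 255  18  17 164]
side [340 226  18  25 345]
post world [500.37589435  13.83183988  70.63061353] err 1.1075887150252015 reader xy -21.111374818411278 -31.268168528486427
specimen_cup [580. 211.  35.] 0.8 reader -37.45109317832533 180.86654623154908Traceback (most recent call last):
  File "<stdin>", line 7, in <module>
IndexError: list index out of range
```

The rows are not in the units I measure in: shifts go in shares of 300 mm and turns go in shares of pi rad. I convert before sending: -193 mm / 300 = -0.6433, -145 mm / 300 = -0.4833, 0.463 rad / 3.1416 = 0.1474.

>>> move_arm:
  commands: "-0.02 -0.16 0.0333 0 0 0.035 0; -0.0433 -0.3233 0.1 0 0 0.0732 0; -0.0667 -0.4833 0.2 0 0 0.1114 0; -0.0867 -0.6433 0.3 0 0 0.1474 0; -0.0867 -0.6433 0.3667 0 0 0.1474 0; -0.0867 -0.6433 0.3667 0 0 0.1474 0; -0.0867 -0.6433 0.3667 0 0 0.1474 0"
  grip_force: 10

```text
time_s: 2.48
eef_pos: [483.2, -26.0, 109.7]
ee_rot: [3.141, -0.0, 1.109]
force: [1.2, -0.2, 0.9]
width: 27.4
gripper_force: 0.0
```

```bash
python3 - <<'E'
from h import *
s=read_state();print(s['time_s'],s['eef_pos'],s['ee_rot'],s['width'],s['force'])
a=[eyes.grab_frame(c) for c in("wrist","scene")]
o=[a[0], cv2.resize(a[1][180:380,180:447],(640,480))]
cv2.imwrite("pics/a.png",cv2.resize(np.hstack(o),(800,300))[...,::-1])
E
```

```text
2.475 [483.22708065 -25.95330787 109.68629483] [ 3.14075118e+00 -3.82802017e-04  1.10864816e+00] 27.445991653560665 [ 1.2074127  -0.21475395  0.89003082]
```

View pics/a.png

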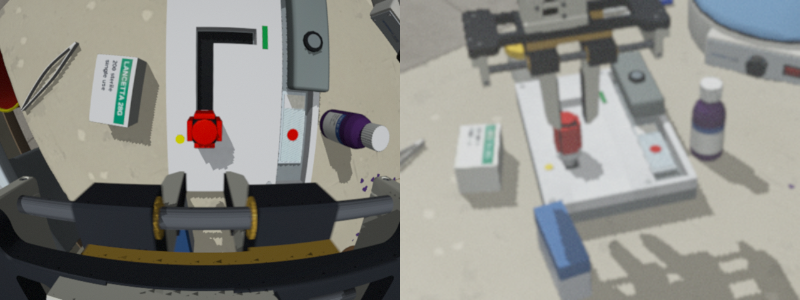

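The wrist view shows the fingers squared to the reader and centred behind the red post at (205,130), with the slot running up to the corner at (205,38). I lower and start pushing.

Scaled: 90 mm / 300 = 0.3, 84 mm / 300 = 0.28.

>>> move_arm:
  commands: "0 0 0.1 0 0 0 0; 0 0 0.1833 0 0 0 0; 0 0 0.1833 0 0 0 0; 0 0 0.1833 0 0 0 0; 0.0333 0 0.1833 0 0 0 0; 0.0667 0 0.1833 0 0 0 0; 0.0933 0 0.1833 0 0 0 0; 0.12 0 0.1833 0 0 0 0; 0.1467 0 0.1833 0 0 0 0; 0.1733 0 0.1833 0 0 0 0; 0.2 0 0.1833 0 0 0 0; 0.2267 0 0.1833 0 0 0 0; 0.2533 0 0.1833 0 0 0 0; 0.28 0 0.1833 0 0 0 0; 0.3 0 0.1833 0 0 0 0; 0.3 0 0.1833 0 0 0 0"

```text
time_s: 4.58
eef_pos: [522.2, 55.0, 53.4]
ee_rot: [-3.141, -0.0, 1.108]
force: [0.7, -0.1, -0.0]
width: 0.3
gripper_force: 0.0
```

```bash
cat > look.py <<'E'
import sys
from h import *
s=read_state();q=np.load('q.npy')[:3];c,n=np.cos(q[2]),np.sin(q[2]);d=s['eef_pos'][:2]-q[:2]
print(s['time_s'],s['eef_pos'],s['ee_rot'],s['width'],s['force'],'tcp reader',c*d[0]+n*d[1],-n*d[0]+c*d[1])
a=[eyes.grab_frame(k) for k in("wrist","scene")]
cv2.imwrite(sys.argv[1],cv2.resize(np.hstack([a[0],cv2.resize(a[1][180:380,180:447],(640,480))]),(800,300))[...,::-1])
E
python3 look.py pics/b.png
```

```text
4.575 [522.20093414  55.04903685  53.43498155] [-3.14103769e+00 -2.34726953e-04  1.10827017e+00] 0.3334195700060733 [ 0.66280246 -0.11646973 -0.01480041] tcp reader -19.97436162392566 15.356898644247767
```

View pics/b.png

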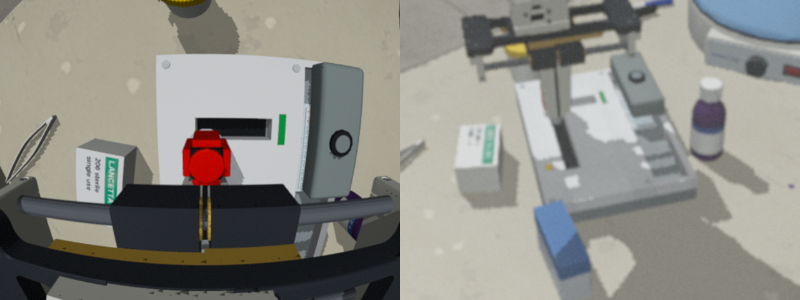

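The post is near the end of the long leg and the push is clean. I continue in small steps and watch the force for the stop.

Scaled: 14 mm / 300 = 0.0467, 11 mm / 300 = 0.0367.

>>> move_arm:
  commands: "0.0133 0 0 0 0 0 0; 0.0267 0 0 0 0 0 0; 0.0367 0 0 0 0 0 0; 0.0467 0 0 0 0 0 0; 0.0467 0 0 0 0 0 0"

```text
time_s: 5.3
eef_pos: [528.7, 67.3, 53.7]
ee_rot: [3.141, -0.0, 1.108]
force: [0.3, 0.1, -0.2]
width: 0.4
gripper_force: 0.0
```

Scaled: 2 mm / 300 = 0.0067, 1 mm / 300 = 0.0033.

>>> move_arm:
  commands: "0.0033 0 0 0 0 0 0; 0.0067 0 0 0 0 0 0; 0.0067 0 0 0 0 0 0"

```text
time_s: 5.68
eef_pos: [529.4, 68.8, 53.7]
ee_rot: [3.141, -0.0, 1.108]
force: [-0.1, -0.7, -0.3]
width: 0.2
gripper_force: 0.6
```

```bash
python3 look.py pics/c.png
```

```text
5.675 [529.4461922   68.83382847  53.72321995] [ 3.14137932e+00 -1.05965558e-04  1.10778465e+00] 0.23172843285901895 [-0.09244948 -0.74160694 -0.27449152] tcp reader -19.642391338550524 30.92622875193697
```

View pics/c.png

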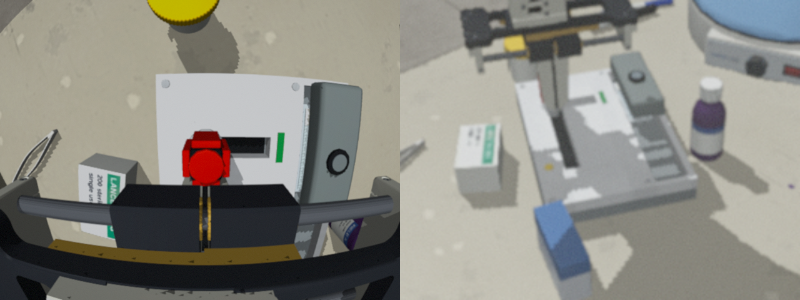

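Scaled: 2 mm / 300 = 0.0067, 1 mm / 300 = 0.0033.

>>> move_arm:
  commands: "0.0033 0 0 0 0 0 0; 0.0067 0 0 0 0 0 0; 0.0067 0 0 0 0 0 0"

```text
time_s: 6.15
eef_pos: [530.0, 70.0, 53.7]
ee_rot: [-3.142, 0.002, 1.108]
force: [-4.2, -9.2, 4.2]
width: 0.6
gripper_force: 4.9
```

>>> move_arm:
  commands: "0.0033 0 0 0 0 0 0; 0.0067 0 0 0 0 0 0; 0.0067 0 0 0 0 0 0"

```text
time_s: 6.52
eef_pos: [530.2, 70.2, 53.8]
ee_rot: [-3.141, 0.005, 1.107]
force: [-13.4, -23.2, 10.1]
width: 0.7
gripper_force: 13.1
```

```bash
python3 look.py pics/d.png; python3 post.py
```

```text
6.525 [530.19563968  70.22140327  53.76376274] [-3.14116122  0.00529039  1.10736215] 0.7415095211827101 [-13.42944174 -23.18768005  10.13938606] tcp reader -19.590951131974993 32.50242330086218Traceback (most recent call last):
  File "post.py", line 8, in <module>
    n,l,st,ce=cv2.connectedComponentsWithStats(k);j=1+st[1:,4].argmax();b=st[j];uv[c]=b[:2]+b[2:4]/2-.5;print(c,b)
                                                      ~~~~~~~~~~~~~~~^^
ValueError: attempt to get argmax of an empty sequence
```

The handle is at the long-leg stop: the force rose to 27 N and the TCP is 24.5 mm behind the post. I back off, go round to the −x face, and push along +x.

Scaled: -62 mm / 300 = -0.2067, -35 mm / 300 = -0.1167.

>>> move_arm:
  commands: "-0.0267 0 0 0 0 0 0; -0.0833 0 -0.0133 0 0 0 0; -0.1167 0 -0.02 0 0 0 0; -0.1167 -0.1 -0.02 0 0 0 0; -0.1167 -0.2067 -0.02 0 0 0 0; -0.0333 -0.2067 -0.02 0 0 0 0; 0.0333 -0.2067 -0.02 0 0 0 0; 0.07 -0.2067 -0.02 0 0 0 0; 0.07 -0.2067 -0.02 0 0 0 0; 0.07 -0.2067 -0.02 0 0 0 0"

```text
time_s: 7.92
eef_pos: [484.9, 118.5, 59.4]
ee_rot: [-3.141, 0.0, 1.108]
force: [-0.1, 0.5, 0.7]
width: 0.4
gripper_force: 0.0
```

```bash
python3 look.py pics/e.png; python3 post.py
```

```text
7.925 [484.90875122 118.48932657  59.41626246] [-3.14117111e+00  4.98023960e-04  1.10768393e+00] 0.441410652084218 [-0.106521    0.51854405  0.69537687] tcp reader -81.65872890609438 55.48688866897665
scene [272 224  17  25 281]
side [313 241  19  27 417]
post world [540.29355353  92.98770926  67.46621494] err 0.3704857089478537 reader xy -20.714360359594856 57.38234501194698
```

View pics/e.png

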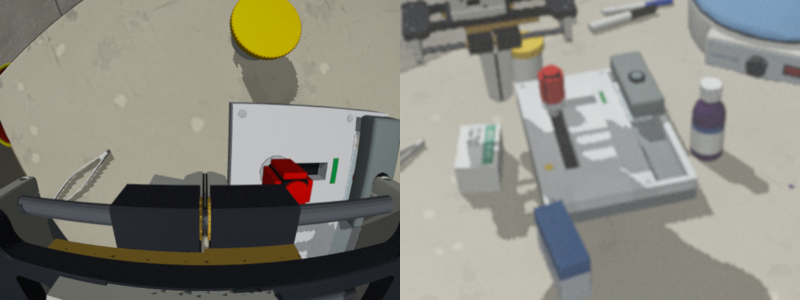

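The post stands at the corner, measured at reader (−20.7, 57.4), and the fingers are beside its −x face. I push along +x.

Scaled: 68 mm / 300 = 0.2267, 64 mm / 300 = 0.2133.

>>> move_arm:
  commands: "0 0.0333 0 0 0 0 0; 0 0.06 0 0 0 0 0; 0 0.08 0 0 0 0 0; 0 0.1 0 0 0 0 0; 0 0.12 0 0 0 0 0; 0 0.14 0 0 0 0 0; 0 0.16 0 0 0 0 0; 0 0.18 0 0 0 0 0; 0 0.2 0 0 0 0 0; 0 0.2133 0 0 0 0 0; 0 0.2267 0 0 0 0 0; 0 0.2267 0 0 0 0 0"

```text
time_s: 9.62
eef_pos: [546.2, 88.4, 59.7]
ee_rot: [3.141, -0.0, 1.108]
force: [0.8, 0.1, 0.4]
width: 0.6
gripper_force: 0.0
```

```bash
python3 look.py pics/f.png; python3 post.py
```

```text
9.625 [546.23825943  88.40169691  59.69447491] [ 3.14115264e+00 -1.75610207e-04  1.10765375e+00] 0.6074396530493702 [0.81371918 0.08344907 0.41052805] tcp reader -13.347847397431996 55.931302514385855
scene [293 221  15  24 274]
side [296 236  14  27 245]
post world [576.20713826  77.55165347  67.40264672] err 0.9457912974403939 reader xy 18.3132880013236 59.59595067066043
```

View pics/f.png

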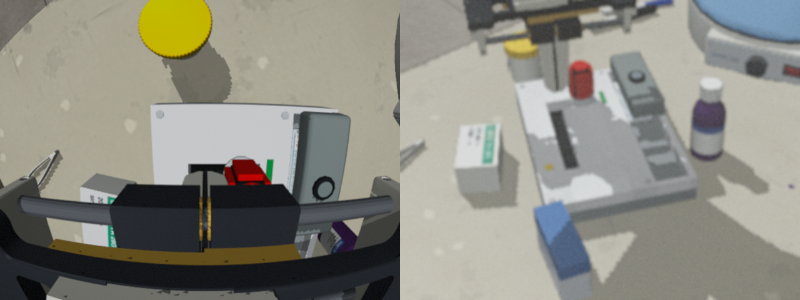

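The post is moving freely in the short leg. I push the last millimetres until the stop is felt.

Scaled: 5 mm / 300 = 0.0167, 4 mm / 300 = 0.0133.

>>> move_arm:
  commands: "0 0.0067 0 0 0 0 0; 0 0.0133 0 0 0 0 0; 0 0.0167 0 0 0 0 0; 0 0.0167 0 0 0 0 0"

```text
time_s: 10.32
eef_pos: [550.5, 86.3, 59.7]
ee_rot: [3.141, -0.0, 1.108]
force: [-0.4, 0.4, 0.1]
width: 0.5
gripper_force: 0.3
```

Scaled: 2 mm / 300 = 0.0067, 1 mm / 300 = 0.0033.

>>> move_arm:
  commands: "0 0.0033 0 0 0 0 0; 0 0.0067 0 0 0 0 0; 0 0.0067 0 0 0 0 0"

```text
time_s: 10.7
eef_pos: [552.2, 85.4, 59.6]
ee_rot: [3.142, -0.0, 1.108]
force: [-1.6, 0.4, 1.6]
width: 0.4
gripper_force: 0.6
```

Scaled: 2 mm / 300 = 0.0067, 1 mm / 300 = 0.0033.

>>> move_arm:
  commands: "0 0.0033 0 0 0 0 0; 0 0.0067 0 0 0 0 0; 0 0.0067 0 0 0 0 0"

```text
time_s: 11.08
eef_pos: [554.1, 84.5, 59.7]
ee_rot: [3.141, -0.0, 1.108]
force: [-1.1, 0.5, 0.3]
width: 0.6
gripper_force: 0.6
```

Scaled: 2 mm / 300 = 0.0067, 1 mm / 300 = 0.0033.

>>> move_arm:
  commands: "0 0.0033 0 0 0 0 0; 0 0.0067 0 0 0 0 0; 0 0.0067 0 0 0 0 0"

```text
time_s: 11.45
eef_pos: [555.8, 83.5, 59.6]
ee_rot: [3.142, 0.0, 1.108]
force: [-1.5, 0.7, 1.2]
width: 0.2
gripper_force: 0.6
```

Scaled: 2 mm / 300 = 0.0067, 1 mm / 300 = 0.0033.

>>> move_arm:
  commands: "0 0.0033 0 0 0 0 0; 0 0.0067 0 0 0 0 0; 0 0.0067 0 0 0 0 0"

```text
time_s: 11.82
eef_pos: [556.4, 83.3, 59.6]
ee_rot: [-3.139, 0.0, 1.108]
force: [-14.9, 6.5, 7.8]
width: 0.2
gripper_force: 7.7
```

```bash
python3 look.py pics/g.png; python3 post.py
```

```text
11.825 [556.42287671  83.29295875  59.61076461] [-3.13857972e+00  3.52197828e-04  1.10801453e+00] 0.15350001835758173 [-14.88167938   6.53900599   7.80792359] tcp reader -1.953773342239451 55.904634408905025
scene [300 220  14  24 263]
side [291 235  13  27 245]
post world [587.29700783  72.47783845  66.72799485] err 0.8015622376263991 reader xy 30.50188401550314 60.00452524821872
```

The stop is felt at 16 N, with the post about 50 mm along by camera, so the handle is home. I back off along −x, then lift.

Scaled: -150 mm / 300 = -0.5, -110 mm / 300 = -0.3667.

>>> move_arm:
  commands: "0 -0.0167 0 0 0 0 0; 0 -0.0667 0 0 0 0 0; 0 -0.1333 0 0 0 0 0; 0 -0.1667 -0.0667 0 0 0 0; 0 -0.2 -0.2 0 0 0 0; 0 -0.2667 -0.3667 0 0 0 0; 0 -0.2667 -0.5 0 0 0 0; 0 -0.2667 -0.5 0 0 0 0; 0 -0.2667 -0.5 0 0 0 0"

```text
time_s: 13.15
eef_pos: [485.2, 118.6, 208.8]
ee_rot: [-3.141, 0.0, 1.108]
force: [-0.8, 0.1, -0.9]
width: 0.3
gripper_force: 0.0
```

```bash
python3 look.py pics/i.png; python3 post.py
```

```text
13.15 [485.15997462 118.64549934 208.83968951] [-3.14121121e+00  3.04526385e-04  1.10808970e+00] 0.3437274765220199 [-0.7663657   0.13572336 -0.88408575] tcp reader -81.50360569306734 55.73876148912415
scene [298 220  16  24 250]
side [291 235  15  27 248]
post world [585.4113911   73.17141564  67.19197225] err 0.7685142259228996 reader xy 28.504926848971124 59.78370442168513
```

View pics/i.png

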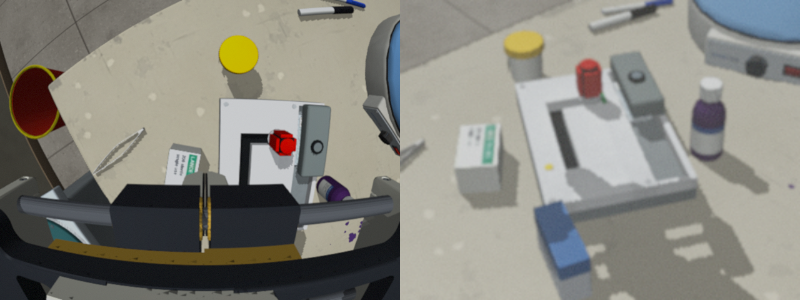

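The post stands at the green end of the short leg, at (284,142) in the wrist half. All bystanders are where they were and the arm is clear.

```bash
python3 -c "
from bench import ticket
print(ticket.job_done())"
```

```text
the job is handed in; nothing more can be done
None
```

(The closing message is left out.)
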